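# Release a tin from the spring dispenser and trap it on the runway

### The job

Press the release paddle of the tin dispenser right down with one fingertip and, with the other finger standing on the runway in front of the tin, stop the tin that the spring pushes out before any of it slides past the open end. The tin is only touched: it stays upright on the dispenser and is never pinched or lifted, and the things standing around are left alone. The program finishes while holding: the paddle still held right down and the tin, clear out of its resting place, still pressing against the finger that stops it.

Things in the scene. Friction and masses are not known exactly. Their poses are not given: they have to be found in the camera images.
- dispenser: White dispenser fixed to the worktop, 175 mm long (x -100 to +75), 129 wide (y -35 to +94); origin on the worktop. Its channel along x (63 wide, centred on y = 0, floor 14 above the worktop) has 60 mm high walls behind x = -25; in front is the runway with kerbs 26 high. A spring pusher (about 5 N) drives the tin towards -x, off the open end, at 0.05 to 0.15 m/s once released.
- release (a joint): Travel of the release paddle in m: 0 up, 0.012 fully down on its stop; held right down means over 0.009. It takes 1 N to start and 4 N at the bottom, plus up to 4 N while the tin leans on its gate: a 7 mm high tab across the channel at x = -25 that sinks with the paddle and frees the tin at about 0.007. It springs up when let go.
- paddle_top (a point): Centre of the flat top of the square grey ribbed paddle, 50 x 50 mm, on a housing beside the runway at x = -60, y = +66 of the dispenser; 62 mm above the worktop when up, 50 when fully down. It moves with the paddle.
- trap_point (a point): Middle of the runway floor, 14 mm above the worktop, at x = -60, y = 0 of the dispenser (same axes), 66 mm beside the paddle centre. A finger standing over it with its tip up to 45 mm above the floor stops the tin. Fingers 50 to 85 mm apart (centre to centre, line along the dispenser's y) reach both the runway and the paddle.
- open_end (a point): Middle of the open end of the runway, on its floor, at x = -100, y = 0 of the dispenser; nothing stops the tin there.
- tin: Small closed printed food tin, 57 mm in diameter, 72 high, about 0.25 kg, upright on the channel floor; origin at the centre of its underside. At the start its centre is at about x = +4 of the dispenser, its front against the gate. A second tin of this kind stands away from the dispenser and is to be left alone.
- mug: White mug, 91 high, bystander standing to the dispenser's right (-y).
- lemon: Lemon, 71 long, bystander lying right of the dispenser's rear.
- spice_jar: Spice jar with a dark cap, 41 mm in diameter, 105 high, bystander behind the paddle, 40 mm or more from its rear edge.
- timer: Round kitchen timer, 62 in diameter, 46 high, bystander on the dispenser's left (+y).
- spare_tin: A second closed tin of the same kind, bystander on the worktop right of the dispenser.
Mind the look-alikes: they are no part of the job. What is shaped like the tin but green is not meant.

How it is judged:
By the outcome, as a careful person would: the job done as asked, in the order asked, and still so for the second after the job is handed in, while the arm keeps its last pose, push and grip.
It also fails if it takes over 32 s, if anything falls off the work surface, if the arm or the gripper's body presses on something with over 40 N, if the wrist force passes 120 N, or if a joint passes its speed limit or range.

### The arm

A 6-joint arm with a two-finger parallel gripper is mounted at the origin on a cart in front of the work surface, level with it; the furniture and walls round the work are solid. World frame = base frame: x ahead of the robot, y to its left, z up, the work surface at z = 0. Lengths are in m, angles in rad, forces in N, time in s.
With the tool pointing down it reaches from about 0.3 to 0.775 m from the base axis. Payload 14.6 kg.
Tool frame: the origin (TCP) lies midway between the tips of the shut fingers; the grasp point (between the pads) lies 19 mm behind it (ctrl.tcp_to_grasp is the z of the grasp point in the tool frame, in m); z points along the fingers, y is the line along which they close (so a half turn about z gives the same grasp; the last joint's range is limited). The gripper opens to 94 mm and grips with 3 to 60 N. Pads are 16 mm wide; open, the fingers measure 119 mm over their backs; the gripper's body (75 mm by 177 mm) begins 78 mm behind the grasp point.
Start: joints at [-1.292, 0.3, 1.521, -0, 1.321, -0.067], TCP at [0.186, -0.517, 0.205] pointing down, gripper open.
Joint ranges: [-3.03, 3.03], [-0.79, 2.21], [0.23, 2.52], [-1.04, 4.18], [0, 3.07], [-2.55, 2.55]. Speed limits (rad/s): [2.22, 2.22, 2.57, 3.14, 3.14, 3.14].

### API

Orientations are given as [roll, pitch, yaw] about the fixed x, y, z axes, in that order (R = Rz(yaw) Ry(pitch) Rx(roll)).
In Python, from station import monitor, camera, ctrl gives the robot as it stands.
- The arm moves only by the tool apply_moves, never from a script. Its argument "plan" is one flat list of numbers, 4 for each row, row after row: the shift along the tool's x, y, z in mm, then the turn about the tool's z in rad. In form: [dx, dy, dz, spin, dx, dy, dz, spin, ...]. A call has 1 to 20 rows; each row shifts and turns the commanded pose from where the row before left it, along the tool's axes as they then stand; what a row does not reach is not made up. A row lasts 1/10 s, in which the tool goes at most 50 mm and 8.59 degrees, less where a joint would pass 70% of its speed; a pose out of reach is approached as far as the arm can. A call is refused whole if a number of a shift passes 50 or a number of a turn 0.15, either way. A call with a gripper value outside its range is refused whole. "hand" is the gripper command: -1 is shut, 1 is fully open, values between are in proportion, set as the call begins (left out, the last holds). The fingers move at their own pace and stop on an object; "squeeze" is the grip in N (left out, the last holds). Time passes only in rows, so rows that do not move let the fingers close. It gives the time, the measured TCP pose, the force, the opening and the grip force at its end, in the units of the state.
- monitor.get_obs(): the state, without advancing time (a new reading comes with each control period).
- camera(name): name is "scene" or "top" or "wrist"; returns a dict with "image" (480x640x3 uint8, red, green, blue), "range_z" (480x640 float32, m along the optical axis (not along the pixel's ray), 0 where there is no reading), "mtx" (3x3 intrinsics, pixels), "rvec" (rotation vector, rad) and "tvec" (3), from world to camera coordinates, as OpenCV has them. Camera axes: x right, y down, z forward; pixel columns grow to the right and rows downward; lengths in m; the calibration is good to about 2 mm. A picture is of the moment at which its call begins.
- ctrl.hand_in(): hands the job in; it is judged then, once.
The state is a dict: "time_s": time; "qpos": joint angles; "joint_vel": joint speeds; "tau": joint torques, N m; "ee_pos": TCP position; "eef_rot": TCP orientation; "force": force on the tool from outside, world axes, zero at the start; "moment": the same for the moment, N m; "grip_width": finger opening in m; "grip_force": force on a finger pad.
Only numpy, scipy, OpenCV 4.12 (cv2) and the standard library are available. Lean on these libraries where they do the work, as an engineer would, in place of code of your own. Each camera call takes 0.05 s, during which the arm holds its last target. There are 200 camera calls.

## Working session

There is one attempt and no reset: what is moved stays moved. The work goes in short steps, Python scripts to look and compute and a tool call to move; the robot and the scene stay as the last step left them, time stands still between calls to the robot, and variables do not carry over. Pictures are saved under pics/ and viewed, at most 10 in all, crops included, and the job is handed in when it is done.

Besides the shell and the picture viewer there is one more tool, called after ">>>" by a JSON object that holds its "fn" and its "kwargs", one argument or row to a line. apply_moves: Moves the arm, as the interface text tells. Its arguments: {"type":"object","properties":{"plan":{"type":"array","items":{"type":"number"}},"hand":{"type":"number"},"squeeze":{"type":"number"}},"required":["plan"]}

```bash
mkdir -p pics; cat > h.py <<'E'
import numpy as np, cv2
from station import monitor, camera, ctrl
def pts(c):
    d=c["range_z"];K=c["mtx"];R=cv2.Rodrigues(np.array(c["rvec"],float))[0];t=np.array(c["tvec"],float).ravel()
    v,u=np.mgrid[:480,:640]
    P=np.stack([(u-K[0,2])/K[0,0]*d,(v-K[1,2])/K[1,1]*d,d],-1)
    W=(P-t)@R
    W[d==0]=np.nan
    return W
E
python3 - <<'E'
from h import *
for n in("scene","top"):
    c=camera(n); cv2.imwrite(f"pics/{n}.png",c["image"][:,:,::-1]); np.savez(f"{n}.npz",W=pts(c),im=c["image"])
o=monitor.get_obs();print({k:np.round(v,3) for k,v in o.items()})
E
```

```text
{'time_s': np.float64(0.1), 'qpos': array([-1.292,  0.3  ,  1.522,  0.   ,  1.321, -0.067]), 'joint_vel': array([-0.   , -0.001, -0.003,  0.001,  0.002, -0.001]), 'tau': array([ 1.0000e-03, -5.3265e+01, -3.5328e+01,  7.1000e-02,  2.4000e-02,
       -0.0000e+00]), 'ee_pos': array([ 0.186, -0.517,  0.205]), 'eef_rot': array([-3.141, -0.   ,  0.346]), 'force': array([-0.147, -0.274, -0.256]), 'moment': array([0.005, 0.002, 0.048]), 'grip_force': np.float64(0.0), 'grip_width': np.float64(0.094)}
```

View pics/top.png

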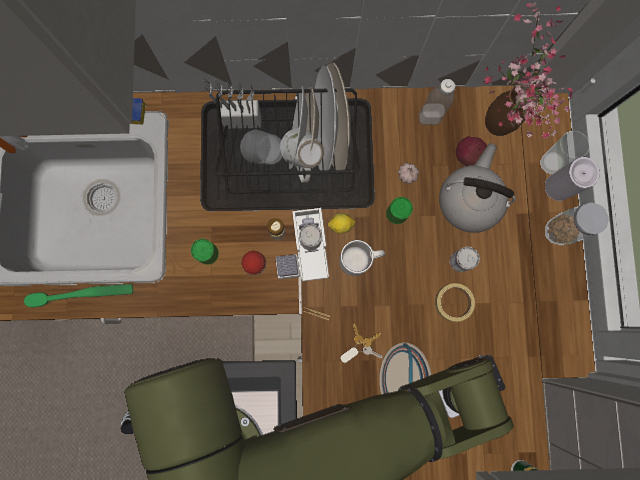

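View pics/scene.png

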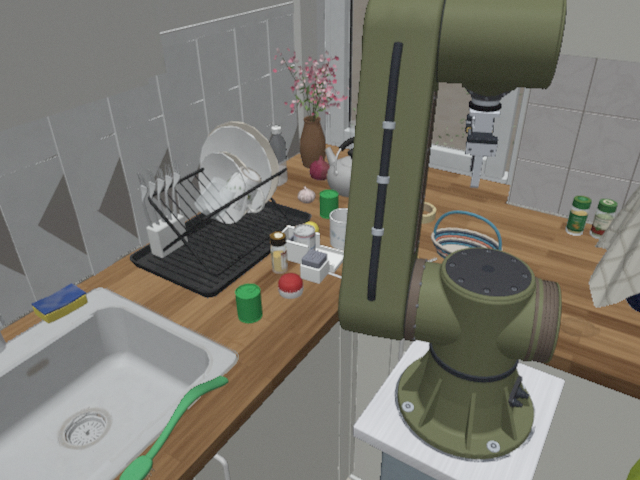

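Top view: the white dispenser is around (311,243) with the silver tin in its channel at (310,236) and the grey paddle at (287,265). The open end is near (314,278), towards the robot. Look-alikes are the green tins at (203,250) and (400,209), the mug at (356,257), the spice jar at (277,228) and the red timer at (253,262). I choose the tin at (310,236), since it stands in the channel. Next: a close crop and the measurements.

```bash
python3 - <<'E'
from h import *
z=np.load("top.npz");W=z["W"];im=z["im"]
cv2.imwrite("pics/crop.png",cv2.resize(im[195:295,235:395],(800,500),interpolation=cv2.INTER_CUBIC)[:,:,::-1])
for n,(u,v) in dict(pad=(287,265),tin=(310,236),floor=(314,265),jar=(277,228),timer=(253,262),mug=(370,257),lemon=(341,223),kerbR=(327,270),kerbL=(301,272)).items(): print(n,np.round(W[v,u],3))
# white points region
hsv=cv2.cvtColor(im,cv2.COLOR_RGB2HSV)
roi=np.zeros((480,640),bool);roi[204:284,270:332]=1
Z=W[...,2]
for lo,hi in((.008,.02),(.02,.033),(.045,.056),(.056,.068),(.068,.08),(.08,.1)):
    m=roi&(Z>lo)&(Z<hi); p=W[m][:,:2].astype(np.float32)
    if len(p)>5: print(lo,hi,len(p),cv2.minAreaRect(p),p.mean(0))
m=(roi&(hsv[...,1]<60)&(hsv[...,2]>150)&(Z>.008)); p=W[m][:,:2].astype(np.float32);print(cv2.minAreaRect(p))
# paddle: grey
r2=np.zeros_like(roi);r2[250:280,274:300]=1
m=r2&(Z>.045);p=W[m];print("pad",cv2.minAreaRect(p[:,:2].astype(np.float32)),np.median(p[:,2]),p[:,:2].mean(0))
E
```

```text
pad [ 0.459 -0.192  0.061]
tin [ 0.528 -0.251  0.081]
floor [ 0.462 -0.259  0.018]
jar [ 0.545 -0.171  0.104]
timer [ 0.471 -0.106  0.044]
mug [ 0.475 -0.4    0.057]
lemon [ 0.565 -0.33   0.049]
kerbR [ 0.448 -0.292  0.028]
kerbL [ 0.444 -0.226  0.026]
0.008 0.02 1055 ((0.5260103940963745, -0.22785323858261108), (0.2019631564617157, 0.15493027865886688), 0.07533802092075348) [ 0.4989996  -0.25146392]
0.02 0.033 358 ((0.5213271975517273, -0.22752249240875244), (0.15891067683696747, 0.1903170794248581), 89.91943359375) [ 0.54754186 -0.23836105]
0.045 0.056 91 ((0.5177387595176697, -0.22344355285167694), (0.16296052932739258, 0.1285778135061264), 6.499239921569824) [ 0.5208125  -0.21703663]
0.056 0.068 699 ((0.5186548233032227, -0.22129172086715698), (0.1583145260810852, 0.1356515884399414), 7.3029022216796875) [ 0.5022162  -0.21450159]
0.068 0.08 97 ((0.5277957320213318, -0.22155781090259552), (0.08322954922914505, 0.10750586539506912), 31.150009155273438) [ 0.5253781  -0.23758724]
0.08 0.1 379 ((0.533019483089447, -0.21524165570735931), (0.1261286735534668, 0.055693719536066055), 84.82830047607422) [ 0.5314644  -0.24429268]
((0.5116580128669739, -0.22358599305152893), (0.17430850863456726, 0.1286831945180893), 4.959255695343018)
pad ((0.45952486991882324, -0.192002534866333), (0.05529896169900894, 0.05213923379778862), 7.747562885284424) 0.061242843579060686 [ 0.45884357 -0.19144356]
```

View pics/crop.png

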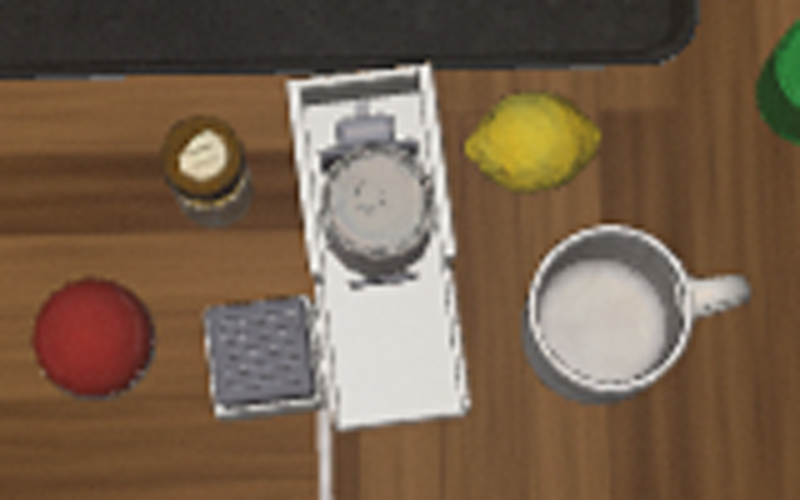

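The crop shows the silver tin against the gate at crop (377,208), the paddle at (260,352) and the open end at (400,420). I'll move over the paddle and runway at a safe height with the fingers set about 66 mm apart, then re-measure.

>>> {"fn": "apply_moves", "kwargs": {
  "plan": [15,-7.5,0,0,30,-15,0,0,30,-15,0,0,30,-15,0,0,30,-15,0,0,30,-15,0,0,30,-15,0,0,30,-15,0,0,30,-15,0,0,30,-15,0,0,30,-15,0,0,30,-15,0,0,15,-7.5,0,0,0,0,0,0.08,0,0,0,0.08,0,0,0,0.076,0,0,0,0,0,0,0,0],
  "hand": 0.14,
  "squeeze": 20
}}

```text
time_s: 1.9
ee_pos: [0.4641, -0.2255, 0.2054]
eef_rot: [-3.141, 0.0, 0.112]
force: [-1.0, -0.7, 0.4]
grip_width: 0.0538
grip_force: 0.0
```

```bash
python3 - <<'E'
from h import *
c=camera("wrist"); cv2.imwrite("pics/wrist.png",c["image"][:,:,::-1]); np.savez("wrist.npz",W=pts(c),im=c["image"])
o=monitor.get_obs();print({k:np.round(v,4) for k,v in o.items()})
E
```

```text
{'time_s': np.float64(1.95), 'qpos': array([-0.5236,  0.2243,  1.6164,  0.    ,  1.301 ,  0.9351]), 'joint_vel': array([-0.0059,  0.0033, -0.0022, -0.0016,  0.0017,  0.0057]), 'tau': array([  0.1252, -48.5795, -35.0508,   0.0589,  -0.0501,   0.0653]), 'ee_pos': array([ 0.4641, -0.2256,  0.2054]), 'eef_rot': array([-3.1415e+00,  1.0000e-04,  1.1210e-01]), 'force': array([-0.1234, -1.2432, -0.1841]), 'moment': array([0.0144, 0.0165, 0.0071]), 'grip_force': np.float64(0.0), 'grip_width': np.float64(0.0536)}
```

View pics/wrist.png

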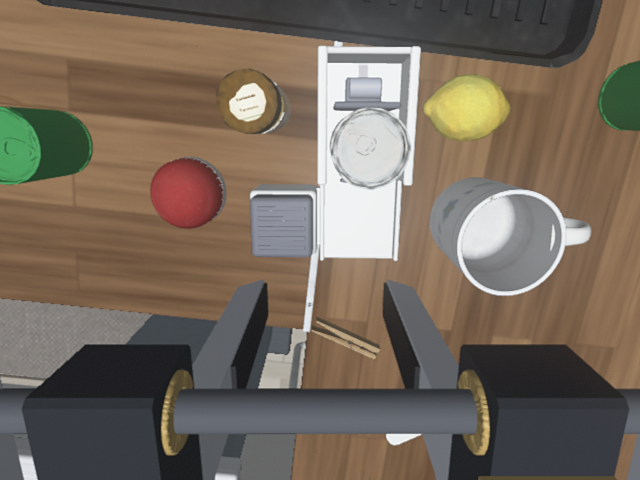

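The wrist view shows the dispenser nearly square to the tool: paddle at (283,225), tin at (370,148), open end at (358,258). The right finger is over the runway side and the left over the paddle side. Now fitting the pose.

```bash
python3 - <<'E'
from h import *
z=np.load("wrist.npz");W=z["W"];Z=W[...,2]
def reg(u0,u1,v0,v1,lo,hi):
    m=np.zeros((480,640),bool);m[v0:v1,u0:u1]=1
    m&=(Z>lo)&(Z<hi);return W[m]
p=reg(240,318,185,262,.058,.067);r=cv2.minAreaRect(p[:,:2].astype(np.float32));print("pad",r,np.median(p[:,2]),len(p))
t=reg(325,415,100,195,.080,.1);print("tin",cv2.minEnclosingCircle(t[:,:2].astype(np.float32)),np.median(t[:,2]))
f=reg(315,408,192,262,.010,.019);print("floor",cv2.minAreaRect(f[:,:2].astype(np.float32)))
for nm,a in dict(kR=(390,410,190,258,.022,.031),kL=(314,330,195,258,.022,.031),wR=(402,425,60,178,.055,.068),wL=(312,332,60,178,.055,.068)).items():
    k=reg(*a);v=cv2.fitLine(k[:,:2].astype(np.float32),cv2.DIST_HUBER,0,.01,.01).ravel();print(nm,len(k),np.arctan(v[1]/v[0]),v[2:],k[:,0].min(),k[:,0].max())
E
```

```text
pad ((0.4592307507991791, -0.19019892811775208), (0.049673326313495636, 0.04935445636510849), 5.9346771240234375) 0.06208053287815824 3652
tin ((0.5289937257766724, -0.2504492700099945), 0.02863410860300064) 0.0829466571230005
floor ((0.45681488513946533, -0.25406432151794434), (0.06255931407213211, 0.06945104897022247), 6.472048759460449)
kR 332 0.10257055 [ 0.46570462 -0.28926995] 0.4344207319201637 0.495401514623425
kL 281 0.10150937 [ 0.45229357 -0.22361977] 0.4263222923696282 0.4834796260056943
wR 944 0.12876786 [ 0.5646586  -0.27913824] 0.5098793684738843 0.5940287846048665
wL 1135 0.10169577 [ 0.54872155 -0.2136362 ] 0.5024485843491239 0.5868428734688499
```

>>> {"fn": "apply_moves", "kwargs": {
  "plan": [-1.2,-2.8,0,0.009,0,0,10,0,0,0,20,0,0,0,25,0,0,0,25,0,0,0,25,0,0,0,20,0,0,0,8,0,0,0,2,0,0,0,0,0,0,0,0,0]
}}

```text
time_s: 3.05
ee_pos: [0.463, -0.2237, 0.0713]
eef_rot: [3.141, -0.001, 0.101]
force: [0.2, 0.1, 0.1]
grip_width: 0.0538
grip_force: 0.0
```

```bash
python3 - <<'E'
from h import *
c=camera("wrist"); cv2.imwrite("pics/wrist2.png",c["image"][:,:,::-1])
o=monitor.get_obs();print({k:np.round(o[k],4) for k in("ee_pos","eef_rot","force","grip_width","time_s")})
E
```

```text
{'ee_pos': array([ 0.463 , -0.2236,  0.0713]), 'eef_rot': array([ 3.1407e+00, -1.2000e-03,  1.0090e-01]), 'force': array([ 0.6884,  0.1562, -0.2237]), 'grip_width': np.float64(0.0534), 'time_s': np.float64(3.1)}
```

View pics/wrist2.png

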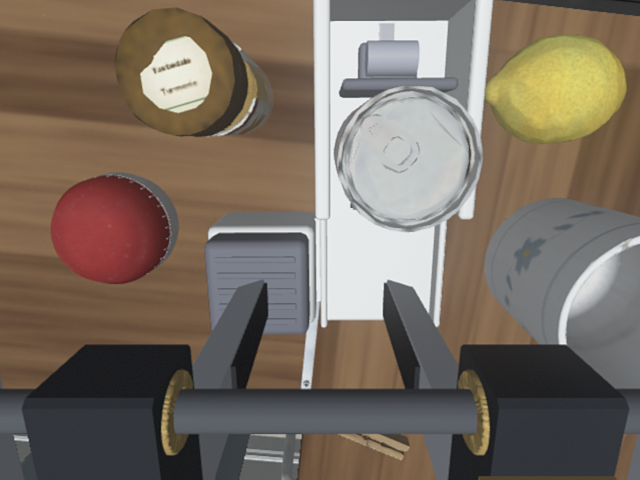

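The left fingertip (253,285) is over the paddle's middle, and the right one (400,285) is over the runway about 50 px in front of the tin. Pressing.

>>> {"fn": "apply_moves", "kwargs": {
  "plan": [0,0,5,0,0,0,5,0,0,0,5,0,0,0,4,0,0,0,2,0,0,0,1,0,0,0,0,0,0,0,0,0,0,0,0,0]
}}

```text
time_s: 4.0
ee_pos: [0.4628, -0.2235, 0.0495]
eef_rot: [3.141, -0.001, 0.101]
force: [-5.9, 2.0, 17.5]
grip_width: 0.0537
grip_force: 11.6
```

>>> {"fn": "apply_moves", "kwargs": {
  "plan": [0,0,0,0,0,0,0,0,0,0,0,0,0,0,0,0,0,0,0,0,0,0,0,0,0,0,0,0,0,0,0,0,0,0,0,0,0,0,0,0]
}}

```text
time_s: 5.0
ee_pos: [0.4628, -0.2236, 0.0495]
eef_rot: [3.141, -0.001, 0.101]
force: [-4.5, 0.8, 18.4]
grip_width: 0.0534
grip_force: 11.6
```

```bash
python3 - <<'E'
from h import *
c=camera("wrist"); cv2.imwrite("pics/wrist3.png",c["image"][:,:,::-1]);W=pts(c)
o=monitor.get_obs();print({k:np.round(o[k],4) for k in("ee_pos","eef_rot","force","moment","grip_width","grip_force","time_s")})
Z=W[...,2];R=np.array([[.9947,.1028],[-.1028,.9947]])
org=np.array([.4592,-.1902])-R.T@[-.060,.066]
L=np.dstack([(W[...,:2]-org)@R.T,Z])
m=(abs(L[...,1])<.028)&(L[...,0]>-.05)&(L[...,0]<.03)&(Z>.08)&(Z<.09);print("tin local",cv2.minEnclosingCircle(L[m][:,:2].astype(np.float32)),np.median(L[m][:,2]))
m=(abs(L[...,1]-.066)<.02)&(abs(L[...,0]+.045)<.012)&(Z>.03)&(Z<.07);print("paddle z",np.percentile(Z[m],[10,50,90]),m.sum())
E
```

```text
{'ee_pos': array([ 0.4628, -0.2236,  0.0495]), 'eef_rot': array([ 3.1413e+00, -7.0000e-04,  1.0050e-01]), 'force': array([-4.3938,  1.9803, 18.7344]), 'moment': array([ 0.905 ,  0.9056, -0.1051]), 'grip_width': np.float64(0.0535), 'grip_force': np.float64(11.563), 'time_s': np.float64(5.05)}
tin local ((-0.022788653150200844, -0.0014186834450811148), 0.028875112533569336) 0.08302745069399133
paddle z [0.04420059 0.04974702 0.05163182] 4962
```

View pics/wrist3.png

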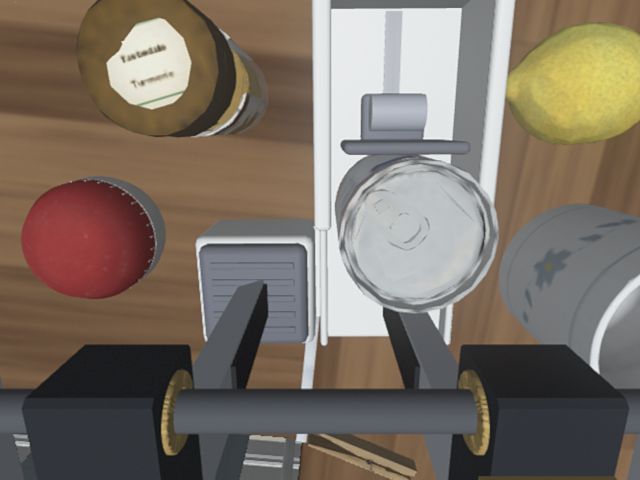

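The tin (418,235) moved 27 mm to local x = -23 and is upright. It is pressing about 4.5 N against the right finger, and the paddle (253,290) is at z ≈ 0.050, fully down. Everything is steady, so I'm handing in.

```bash
python3 -c "
from station import ctrl
print(ctrl.hand_in())"
```

```text
the job is handed in; nothing more can be done
None
```

The job is handed in at about 5 s: the paddle is held right down, and the tin stands upright on the runway, pressing against the stopping finger well short of the open end.

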